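Hang the cleaned basket on the drying rail

TASK

Pick the small steel hanger basket off the counter by its upright fin, set its slide plate on the open end of the drying rail, slide it gently along inside the closed rail until the spring catch has dropped behind it, and let go. The rail was clamped by hand, so feel for its height and for its end stop, never force the basket, keep it upright and leave the other things on the counter alone.

Things in the scene. Friction and masses are not known exactly. Their poses are not given: they have to be found in the camera images.
- hanger_grip (a point): Grip point on the upright fin of the loose steel hanger basket (about 0.26 kg). Axes: x along the fin, the leading way on the rail; y across; z up. Fin 34 mm long (x), 10 mm thick (y), top 18 mm above this point, foot 42 mm below. Starts standing on the counter, turned at most 0.8 rad from the stand's x.
- hanger_plate (a point): Underside of the hanger's slide plate, 48 mm straight below hanger_grip, same axes. Plate 6 mm thick, 36 mm wide (y), from 22 mm behind (square end) to 26 mm ahead (round nose, radius 18 mm). Below it a stem 12 x 6 mm (x, y), then an open basket 70 x 60 mm, rim 59 mm and bottom 95 mm below this point.
- stand: Fixed drying stand, origin on the counter. x: direction of travel, open end to end stop; z up; y towards two uprights at y = 54 mm about as tall as the rail. Rail centred on y = 0. Drip tray under it, 20 mm high. The rail is clamped by hand: it may sit up to 10 mm higher or lower and 16 mm either way along x of what is given here; it stays put.
- ledge (a point): Nominal middle of the landing ledge, x = -40, z = 150 mm in the stand frame, same axes. The rail's floor is two lips, 4 mm thick, upper face at this height, 48 mm wide over both, with a 16 mm slot between for the stem, x from -80 to 167 mm. From x = -80 to 0 only this floor, open above and at the sides. Point does not follow the clamping. Rigid metal: touching down faster than 10 mm/s jolts.
- rail_home (a point): Nominal plate underside position when home, x = 130, z = 150 mm in the stand frame, same axes; does not follow the hand clamping. From x = 0 on the rail is closed: walls 40 mm apart inside, cover lips 10 mm above the floor, 4 mm thick, 18 mm slot for the fin. Rigid end stop face at x = 157.5 mm nominal.
- catch (a joint): Sprung flap in the far (-y) side of the rail cover, sloping down along the travel: pivot x = 80, tip x = 105 mm nominal, tip 3 mm above the floor. 0 rad: down. The plate passing under it lifts it 0.1 to 0.3 rad and needs some 1 to 5 N of push; it drops back to 0 when the plate's square end is past its tip, about 3 mm before the plate meets the stop.
- model: Bystander: plaster dental model 64 x 56 x 40 mm, origin under its centre.
- beaker: Bystander: white plastic beaker, 66 mm across, 75 mm high, origin under its centre.
- bin: Bystander: green open-fronted storage bin 150 x 100 x 75 mm, origin under its centre.
Things that resemble listed ones, but are neither listed nor needed, are in the scene too. Of the things that look like the part that bears hanger_grip, take the one that is farthest to the robot's left at the start.

How it is judged:
On the way, in this order (a step that is already met when the one before it is completed fails the run):
1. the hanger's slide plate is inside the closed part of the rail, not yet at the catch (x of hanger_grip in the frame of stand between 0.012 and 0.09 m and y of hanger_grip in the frame of stand between -0.006 and 0.006 m and z of hanger_grip in the frame of stand between 0.186 and 0.214 m), for 0.05 s.
2. the slide plate lifts the catch as it passes under it (value of joint catch above 0.07 rad), for 0.02 s.
At the end, for the whole second after the job is handed in: The hanger hangs upright (within 0.12 rad) and still on the rail, its slide plate in the closed part between catch and end stop, with the catch fully down (below 0.04 rad) behind it; nothing touches it but the rail (x of hanger_grip in the frame of stand between 0.104 and 0.152 m and y of hanger_grip in the frame of stand between -0.006 and 0.006 m and z of hanger_grip in the frame of stand between 0.186 and 0.214 m and value of joint catch below 0.04 rad and angle between hanger_grip's own z axis and vertical below 0.12 rad and linear speed of hanger below 0.02 m/s).
It fails at once if the hanger is pressed against the rail or its stand with more than 25 N (contact force between hanger and stand above 25 N).
It fails at once if the robot presses on the rail or its stand with more than 25 N (contact force between any of the fingers, the arm and stand above 25 N).
It fails at once if the basket is tipped by more than 0.5 rad (angle between hanger_grip's own z axis and vertical above 0.5 rad).
It fails at once if a bystander is moved by more than 30 mm (distance of any of model, beaker, bin from where it was at the start of the episode above 0.03 m).
It also fails if it takes over 69 s, if anything falls off the work surface, if the arm or the gripper's body presses on something with over 40 N, if the wrist force passes 120 N, or if a joint passes its speed limit or range.

ROBOT

A 6-joint arm with a two-finger parallel gripper is mounted at the origin on the work surface. World frame = base frame: x ahead of the robot, y to its left, z up, the work surface at z = 0. Lengths are in m, angles in rad, forces in N, time in s.
With the tool pointing down it reaches from about 0.35 to 0.775 m from the base axis. Payload 5.5 kg.
Tool frame: the origin (TCP) lies midway between the tips of the shut fingers; the grasp point (between the pads) lies hold_point_z behind it (hold_point_z is the distance from the TCP to the grasp point, in m); z points along the fingers, y is the direction in which the jaws open and shut (so a half turn about z gives the same grasp; the last joint's range is limited). The gripper opens to 85 mm and grips with 20 to 120 N. Pads are 22 mm wide; open, the fingers measure 114 mm over their backs; the gripper's body (76 mm by 85 mm) begins 54 mm behind the grasp point. The pads swing forward as they close: fully open they stand 13 mm farther back than shut.
Start: joints at [1.14, 0.313, 0.046, 1.304, 0, 1.431], TCP at [0.165, 0.551, 0.231] pointing down, gripper open.
Joint ranges: [-2.76, 2.76], [-0.86, 1.69], [-1.03, 1.26], [-2.2, 2.34], [-1.47, 1.5], [-3.14, 3.14]. Speed limits (rad/s): [2.57, 2.57, 3.14, 3.14, 3.14, 3.14].

INTERFACE

Orientations are given as a unit quaternion [w, x, y, z].
In Python, from workcell import * gives the robot as it stands. The module is installed in compiled form; this text tells all that it offers.
- The arm moves only by the tool jog_arm, never from a script. Its argument "plan" is a list of rows, each a list of 6 numbers: the shift along the world's x, y, z in m, then the turn, a rotation vector about the world's x, y, z in degrees. A call has exactly 10 rows; each row shifts and turns the commanded pose from where the row before left it; what a row does not reach is not made up. A row lasts 1/10 s, in which the tool goes at most 50 mm and 8.59 degrees, less where a joint would pass 70% of its speed; a pose out of reach is approached as far as the arm can. A call with a gripper value outside its range is refused whole. "hand" is the opening, from 0 (shut) to 1 (fully open), set as the call begins (left out, the last holds). The fingers move at their own pace and stop on an object; "force" is the grip in N (left out, the last holds). Time passes only in rows, so rows that do not move let the fingers close, or fill a call up. It gives the time, the measured TCP pose, the force and the opening at its end, in the units of the state.
- get_state(): the state, without advancing time (a new reading comes with each control period).
- read_camera(name): name is "scene" or "side" or "wrist"; returns the picture (480x640x3 uint8, red, green, blue); there is no depth.
- calibration(name): a dict with "K" (3x3 intrinsics, pixels), "world_to_cam" (4x4, takes a point from world to camera coordinates). Camera axes: x right, y down, z forward; pixel columns grow to the right and rows downward; lengths in m; the calibration is good to about 2 mm. A picture is of the moment at which its call begins: read the wrist's pose just before it. calibration takes no time and is no camera call; for the wrist camera it gives the pose at the moment of the call.
- hand_in(): hands the job in, once; it reports no verdict.
The state is a dict: "clock": time; "joint_pos": joint angles; "qvel": joint speeds; "tau": joint torques, N m; "tcp_pos": TCP position; "orientation": TCP orientation; "wrist_force": force on the tool from outside, world axes, zero at the start; "ft_torque": the same for the moment, N m; "finger_gap": finger opening in m.
Only numpy, scipy, OpenCV 4.12 (cv2) and the standard library are available. Lean on these libraries where they do the work, as an engineer would, in place of code of your own. Each camera call takes 0.05 s, during which the arm holds its last target.

## Working session

There is one attempt and no reset: what is moved stays moved. The work goes in short steps, Python scripts to look and compute and a tool call to move; the robot and the scene stay as the last step left them, time stands still between calls to the robot, and variables do not carry over. Pictures are saved under pics/ and viewed, and the job is handed in when it is done.

Besides the shell and the picture viewer there is one more tool, called by a JSON object that holds its "name" and its "arguments". jog_arm: Moves the arm, as the interface text tells. Its arguments: {"type":"object","properties":{"plan":{"type":"array","items":{"type":"array","items":{"type":"number"}}},"hand":{"type":"number"},"force":{"type":"number"}},"required":["plan"]}

```bash
mkdir -p pics
python3 - <<'E'
from workcell import *
import cv2,numpy as np
s=get_state();print(s)
for n in ["scene","side","wrist"]:
    c=calibration(n);print(n,c["K"].tolist(),np.round(c["world_to_cam"],4).tolist())
    im=read_camera(n);cv2.imwrite(f"pics/{n}0.png",cv2.cvtColor(im,cv2.COLOR_RGB2BGR))
E
```

```text
{'clock': 0.0, 'joint_pos': array([1.14038806e+00, 3.14014001e-01, 4.49800522e-02, 1.30357049e+00,
       1.15062680e-05, 1.43121715e+00]), 'qvel': array([ 9.36047042e-04,  4.35235130e-04, -2.02179620e-03,  8.21523653e-04,
       -4.65136445e-05,  6.66515766e-04]), 'tau': array([-4.97153051e-04, -4.80630040e+01,  2.98533493e+01,  1.95390685e-02,
       -3.30173043e-04,  4.21242945e-06]), 'tcp_pos': array([0.16466422, 0.55039911, 0.23040155]), 'orientation': array([-2.59697531e-04,  1.44902559e-01,  9.89445517e-01, -8.65971372e-04]), 'wrist_force': array([ 0.62294272, -0.40810943, -1.02691409]), 'ft_torque': array([-0.00370559,  0.01175478, -0.03145056]), 'finger_gap': 0.08543529579586527}
scene [[480.22076383363736, 0.0, 320.1294869266439], [0.0, 480.22076383363736, 243.9978347266002], [0.0, 0.0, 1.0]] [[0.8387, 0.5445, -0.0107, -0.4305], [0.4124, -0.6478, -0.6405, -0.1674], [-0.3557, 0.5328, -0.7679, 1.4769], [0.0, 0.0, 0.0, 1.0]]
side [[546.7146650811213, 0.0, 315.8640065476651], [0.0, 546.7146650811213, 236.21802253565187], [0.0, 0.0, 1.0]] [[0.7845, -0.62, 0.0062, -0.4186], [-0.3043, -0.3938, -0.8674, 0.2569], [0.5402, 0.6786, -0.4977, 1.1579], [0.0, 0.0, 0.0, 1.0]]
wrist [[330.49015436528737, 0.0, 323.29394655590295], [0.0, 330.49015436528737, 238.98037521546073], [0.0, 0.0, 1.0]] [[0.2874, 0.9578, -0.0008, -0.5747], [0.9153, -0.2744, 0.2947, -0.0373], [0.2821, -0.0854, -0.9556, 0.3791], [0.0, 0.0, 0.0, 1.0]]
```

View pics/scene0.png

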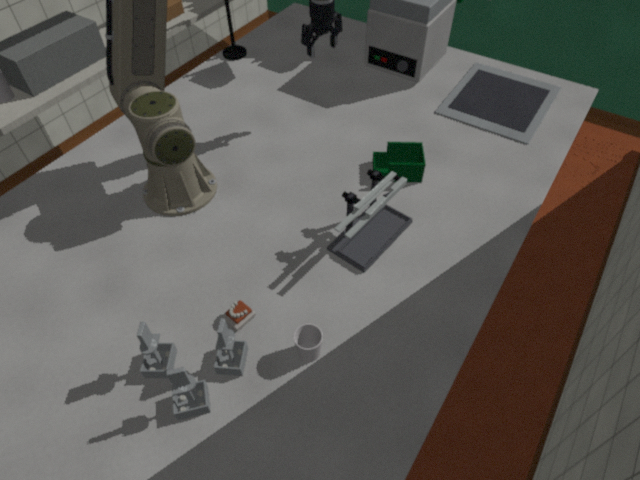

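View pics/side0.png

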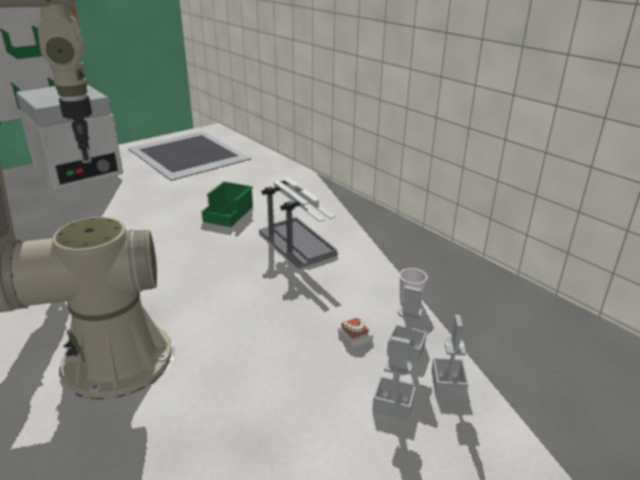

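View pics/wrist0.png

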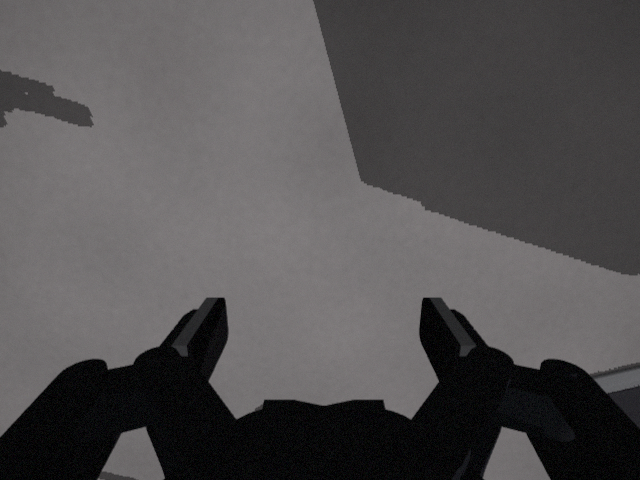

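```bash
cat > h.py <<'E'
import cv2,numpy as np
from workcell import *
def ray(n,uv,c=None):
    c=c or calibration(n);K=np.array(c["K"]);T=np.array(c["world_to_cam"])
    d=T[:3,:3].T@np.linalg.solve(K,[uv[0],uv[1],1.]);o=-T[:3,:3].T@T[:3,3]
    return o,d/np.linalg.norm(d)
def onz(n,uv,z,c=None):
    o,d=ray(n,uv,c);return o+d*(z-o[2])/d[2]
def tri(rs):
    A=0;b=0
    for o,d in rs:
        P=np.eye(3)-np.outer(d,d);A=A+P;b=b+P@o
    x=np.linalg.solve(A,b)
    return x,[np.linalg.norm((np.eye(3)-np.outer(d,d))@(x-o)) for o,d in rs]
def proj(n,p,c=None):
    c=c or calibration(n);K=np.array(c["K"]);T=np.array(c["world_to_cam"])
    q=T[:3,:3]@np.array(p)+T[:3,3];q=K@q;return q[:2]/q[2]
def crop(src,x0,y0,w,h,s,out):
    im=cv2.imread(src)[y0:y0+h,x0:x0+w];im=cv2.resize(im,None,fx=s,fy=s,interpolation=cv2.INTER_CUBIC)
    cv2.imwrite(out,im)
E
python3 - <<'E'
from h import *
crop("pics/scene0.png",110,300,150,120,5,"pics/sc_b.png")
crop("pics/side0.png",360,260,120,160,3.7,"pics/si_b.png")
crop("pics/scene0.png",310,130,130,150,4,"pics/sc_r.png")
crop("pics/side0.png",190,165,160,110,5,"pics/si_r.png")
for uv in [(157,362),(231,360),(190,398),(240,315),(308,350)]: print(uv,onz("scene",uv,0.0))
E
```

```text
(157, 362) [ 0.35731762 -0.45165592  0.        ]
(231, 360) [ 0.4982534  -0.35526641  0.        ]
(190, 398) [ 0.48064627 -0.47391179  0.        ]
(240, 315) [ 0.43925749 -0.24981957  0.        ]
(308, 350) [ 0.63398224 -0.23800991  0.        ]
```

View pics/sc_b.png

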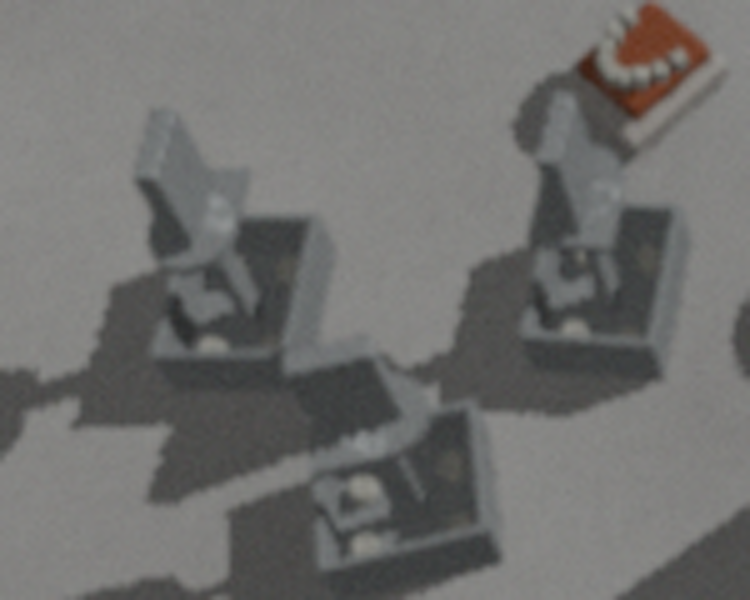

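View pics/si_b.png

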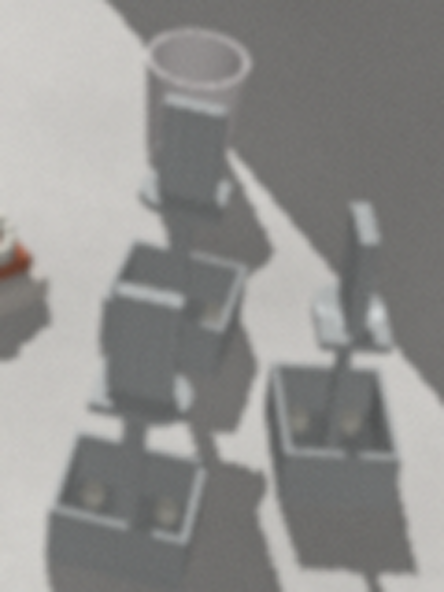

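View pics/sc_r.png

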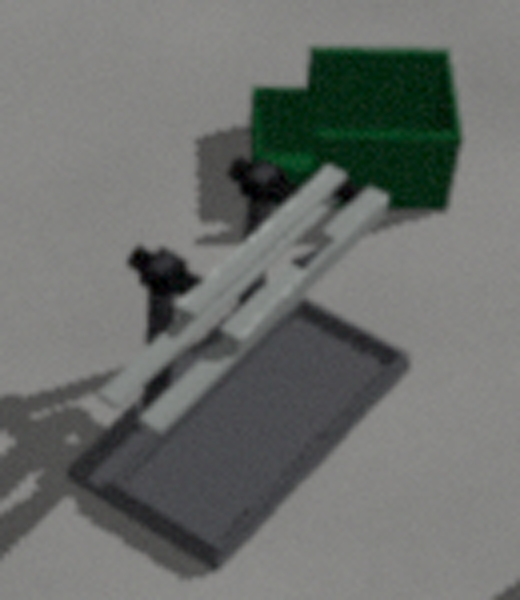

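View pics/si_r.png

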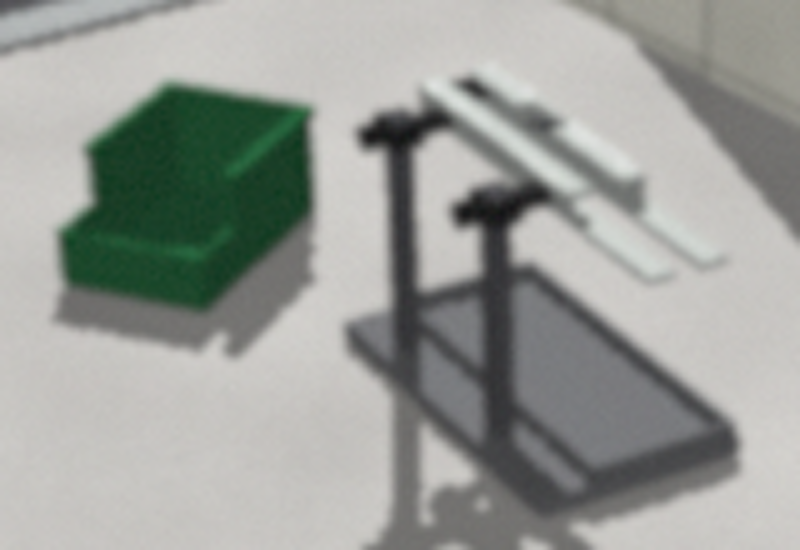

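Run:
```python
from h import *
f=lambda p:(310+p[0]/4,130+p[1]/4); g=lambda p:(190+p[0]/5,165+p[1]/5)
print("tray");
for p in [(70,475),(218,565),(408,358),(305,300)]: print(p,onz("scene",f(p),0.02 if p!=(218,565) else 0))
for p in [(735,432),(592,478),(533,267)]: print('side',p,onz("side",g(p),0.02))
for a,b in [((100,397),(650,280)),((152,432),(728,260)),((340,165),(428,80)),((386,196),(480,65))]:
    print(tri([ray("scene",f(a)),ray("side",g(b))]))
# basket fin top in both
sb=lambda p:(110+p[0]/5,300+p[1]/5); si=lambda p:(360+p[0]/3.7,260+p[1]/3.7)
print("fin"); 
for p in [(540,160),(568,95)]: print(onz("scene",sb(p),0.161))
for p in [(165,98),(228,108),(110,287),(185,298),(352,205),(375,208)]: print(onz("side",si(p),0.161))
for n,p in [("bin",(340,130))]: print(n,onz("scene",f(p),0.075))
```

```text
tray
(70, 475) [0.51703278 0.03117802 0.02      ]
(218, 565) [0.63197194 0.03268164 0.        ]
(408, 358) [0.66142688 0.24991446 0.02      ]
(305, 300) [0.5730352  0.26173825 0.02      ]
side (735, 432) [0.62360373 0.02072691 0.02      ]
side (592, 478) [0.53289696 0.0314975  0.02      ]
side (533, 267) [0.65078527 0.2431708  0.02      ]
(array([0.55293654, 0.00871325, 0.14264021]), [np.float64(0.0002947459230080694), np.float64(0.0002947459230081359)])
(array([ 0.59569792, -0.00125098,  0.14518064]), [np.float64(0.00047792880511733085), np.float64(0.00047792880511732597)])
(array([0.5869113 , 0.2571305 , 0.15782208]), [np.float64(0.0014574562044506884), np.float64(0.0014574562044506567)])
(array([0.62353191, 0.25345424, 0.15553689]), [np.float64(0.0020822558621809897), np.float64(0.0020822558621808505)])
fin
[ 0.50824513 -0.36996315  0.161     ]
[ 0.49797726 -0.34041734  0.161     ]
[ 0.49196139 -0.34191349  0.161     ]
[ 0.51225535 -0.3696214   0.161     ]
[ 0.35568231 -0.43569768  0.161     ]
[ 0.37833569 -0.46345933  0.161     ]
[ 0.49830855 -0.46632778  0.161     ]
[ 0.50561966 -0.47511162  0.161     ]
bin [0.53271714 0.38204641 0.075     ]
```

Run:
```python
from h import *
import workcell;print([k for k in dir(workcell) if k[0]!='_'],hold_point_z if 'hold_point_z' in dir(workcell) else None)
from scipy.spatial.transform import Rotation as R
s=get_state();w,x,y,z=s["orientation"];Rt=R.from_quat([x,y,z,w]).as_matrix()
c=calibration("wrist");T=np.array(c["world_to_cam"]);o=-T[:3,:3].T@T[:3,3]
print("cam in tool",Rt.T@(o-s["tcp_pos"]),(Rt.T@T[:3,:3].T).round(3))
# arc
th=np.radians(np.linspace(73.3,-35.5,22));r=np.linspace(.5745,.52,22)
P=np.c_[r*np.cos(th),r*np.sin(th)];d=np.diff(P,axis=0);print(d.round(3).tolist(),np.linalg.norm(d,axis=1).max())
```

```text
['MotionError', 'calibration', 'get_state', 'hand_in', 'hold_point_z', 'read_camera'] 0.0187
cam in tool [ 0.07570295  0.00025954 -0.14226252] [[-0.001 -0.956 -0.295]
 [ 1.    -0.001  0.001]
 [-0.001 -0.295  0.956]]
[[0.048, -0.02], [0.046, -0.024], [0.043, -0.028], [0.04, -0.031], [0.037, -0.035], [0.034, -0.038], [0.03, -0.04], [0.026, -0.043], [0.022, -0.045], [0.018, -0.046], [0.014, -0.048], [0.009, -0.048], [0.005, -0.049], [0.0, -0.049], [-0.004, -0.048], [-0.008, -0.048], [-0.013, -0.046], [-0.017, -0.045], [-0.021, -0.043], [-0.024, -0.041], [-0.028, -0.038]] 0.051878804860733395
```

{"name": "jog_arm", "arguments": {"plan": [[0.043,-0.018,0.01,0,0,-2],[0.043,-0.022,0.01,0,0,-2],[0.04,-0.026,0.01,0,0,-2],[0.038,-0.029,0.01,0,0,-2],[0.035,-0.032,0.01,0,0,-2],[0.032,-0.035,0.01,0,0,-2],[0.029,-0.037,0.01,0,0,-2],[0.025,-0.04,0.01,0,0,-2],[0.021,-0.042,0.01,0,0,-2],[0.018,-0.044,0.01,0,0,-2]]}}

```text
clock: 1.15
tcp_pos: [0.4897, 0.2241, 0.3312]
orientation: [-0.0, 0.315, 0.949, -0.0]
wrist_force: [0.6, 0.7, -0.2]
finger_gap: 0.0857
```

{"name": "jog_arm", "arguments": {"plan": [[0.016,-0.046,0,0,0,-2],[0.012,-0.047,0,0,0,-2],[0.008,-0.048,0,0,0,-2],[0.004,-0.049,0,0,0,-2],[0,-0.049,0,0,0,-2],[-0.004,-0.049,0,0,0,-2],[-0.008,-0.048,0,0,0,-2],[-0.012,-0.048,0,0,0,-2],[-0.016,-0.046,0,0,0,-2],[-0.02,-0.045,0,0,0,-2]]}}

```text
clock: 2.15
tcp_pos: [0.4682, -0.251, 0.3308]
orientation: [-0.0, 0.475, 0.88, 0.0]
wrist_force: [0.2, -1.0, -1.0]
finger_gap: 0.0853
```

{"name": "jog_arm", "arguments": {"plan": [[0.01,-0.035,0,0,0,-2],[0.01,-0.035,0,0,0,-1],[0.01,-0.02,0,0,0,-1],[0.005,-0.01,0,0,0,0],[0,-0.005,0,0,0,0],[0,0,0,0,0,0],[0,0,0,0,0,0],[0,0,0,0,0,0],[0,0,0,0,0,0],[0,0,0,0,0,0]]}}

```text
clock: 3.15
tcp_pos: [0.5039, -0.3536, 0.3317]
orientation: [0.0, 0.505, 0.863, -0.0]
wrist_force: [0.1, -0.2, -0.7]
finger_gap: 0.0853
```

Run:
```python
from h import *
import json
s=get_state();c=calibration("wrist")
cv2.imwrite("pics/w1.png",cv2.cvtColor(read_camera("wrist"),cv2.COLOR_RGB2BGR))
json.dump({k:np.array(v).tolist() for k,v in c.items()},open("w1.json","w"))
print(s["tcp_pos"],s["orientation"],s["joint_pos"])
```

```text
[ 0.5038656  -0.35359454  0.33173762] [ 2.59121488e-04  5.04742187e-01  8.63270095e-01 -9.88853801e-06] [-7.42285431e-01  3.99023846e-01  4.13374260e-01  1.58463605e+00
  9.03260470e-05  3.15881216e-01]
```

View pics/w1.png

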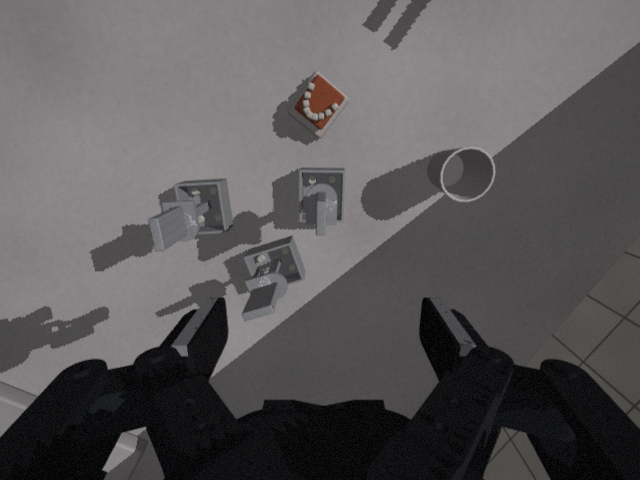

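Run:
```python
from h import *
crop("pics/w1.png",280,150,80,95,6,"pics/w1c.png")
```

```text
(no output)
```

View pics/w1c.png

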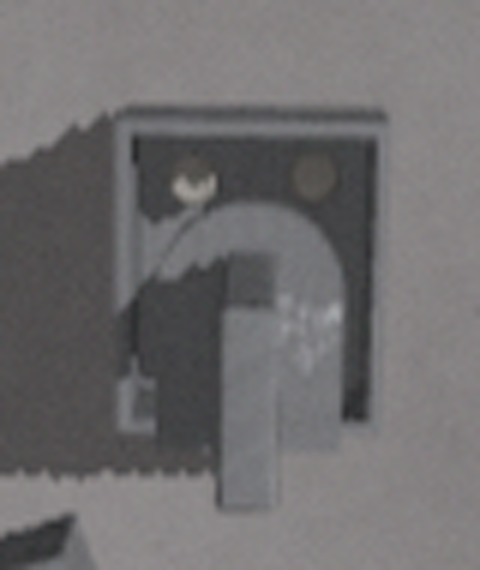

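Run:
```python
from h import *
import json
c=json.load(open("w1.json"));f=lambda p:(280+p[0]/6-.4,150+p[1]/6-.4)
a=onz("wrist",f((251,307)),.161,c);b=onz("wrist",f((248,508)),.161,c)
print(a,b,(a+b)/2,np.linalg.norm(a-b),np.degrees(np.arctan2(*(a-b)[1::-1])))
for p,q in [((116,115),(387,120)),((133,135),(133,360)),((380,135),(378,410))]:
    A=onz("wrist",f(p),.036,c);B=onz("wrist",f(q),.036,c);print(A,B,np.degrees(np.arctan2(*(B-A)[1::-1])))
for p in [(158,380),(342,380)]: print('plate',onz("wrist",f(p),.101,c))
print(proj("wrist",(0.5039,-.3536,.161-.018),c))
```

```text
[ 0.49380888 -0.33914213  0.161     ] [ 0.50969358 -0.36852892  0.161     ] [ 0.50175123 -0.35383552  0.161     ] 0.03340519629483011 118.3929453635104
[ 0.45860472 -0.33736593  0.036     ] [ 0.5103943  -0.30949017  0.036     ] 28.291375859642166
[ 0.46384126 -0.33932528  0.036     ] [ 0.48743201 -0.38325942  0.036     ] -61.76610944722354
[ 0.51068981 -0.31300336  0.036     ] [ 0.54131732 -0.36623333  0.036     ] -60.08469552778835
plate [ 0.49037527 -0.37015278  0.101     ]
plate [ 0.52120302 -0.35283637  0.101     ]
[323.21474928 214.47552936]
```

{"name": "jog_arm", "arguments": {"plan": [[-0.002,0,-0.03,0,0,-0.9],[0,0,-0.04,0,0,0],[0,0,-0.04,0,0,0],[0,0,-0.035,0,0,0],[0,0,-0.025,0,0,0],[0,0,-0.02,0,0,0],[0,0,-0.01,0,0,0],[0,0,-0.005,0,0,0],[0,0,0,0,0,0],[0,0,0,0,0,0]], "hand": 0.5}}

```text
clock: 4.2
tcp_pos: [0.5025, -0.3546, 0.1275]
orientation: [0.001, 0.512, 0.859, -0.0]
wrist_force: [1.1, 0.1, 0.1]
finger_gap: 0.0428
```

Run:
```python
from h import *
s=get_state();print(s["tcp_pos"],s["orientation"],s["wrist_force"])
cv2.imwrite("pics/w2.png",cv2.cvtColor(read_camera("wrist"),cv2.COLOR_RGB2BGR))
```

```text
[ 0.50249256 -0.35461895  0.12754049] [ 9.77798822e-04  5.11718143e-01  8.59152817e-01 -1.52058742e-04] [1.12302536 0.05487696 0.08844745]
```

View pics/w2.png

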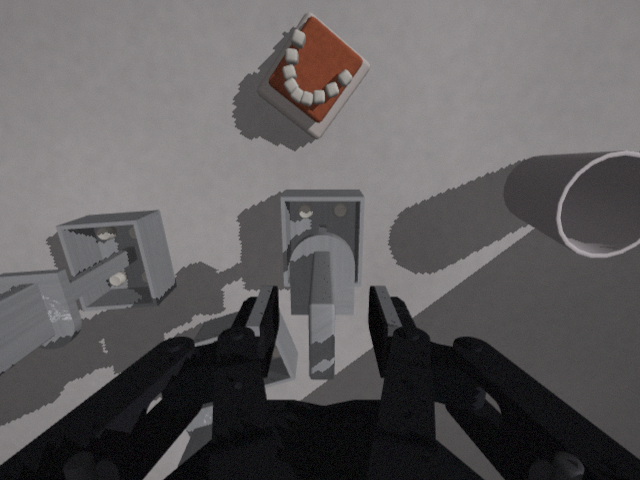

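{"name": "jog_arm", "arguments": {"plan": [[-0.0005,0.0005,-0.0035,0,0,0],[0,0,0,0,0,0],[0,0,0,0,0,0],[0,0,0,0,0,0],[0,0,0,0,0,0],[0,0,0,0,0,0],[0,0,0,0,0,0],[0,0,0,0,0,0],[0,0,0,0,0,0],[0,0,0,0,0,0]]}}

```text
clock: 5.25
tcp_pos: [0.5014, -0.3536, 0.1228]
orientation: [-0.0, 0.512, 0.859, 0.0]
wrist_force: [-0.2, -1.1, -1.2]
finger_gap: 0.0425
```

{"name": "jog_arm", "arguments": {"plan": [[0,0,0,0,0,0],[0,0,0,0,0,0],[0,0,0,0,0,0],[0,0,0,0,0,0],[0,0,0,0,0,0],[0,0,0,0,0,0],[0,0,0,0,0,0],[0,0,0,0,0,0],[0,0,0,0,0,0],[0,0,0,0,0,0]], "hand": 0, "force": 60}}

```text
clock: 6.25
tcp_pos: [0.5014, -0.3537, 0.1229]
orientation: [0.0, 0.512, 0.859, -0.0]
wrist_force: [-0.1, -0.9, 1.5]
finger_gap: 0.0096
```

{"name": "jog_arm", "arguments": {"plan": [[0,0,0.005,0,0,0],[0,0,0.015,0,0,0],[0,0,0.025,0,0,0],[0,0,0.03,0,0,0],[0,0,0.035,0,0,0],[0,0,0.035,0,0,0],[0,0,0.03,0,0,0],[0.005,0.02,0.02,0,0,-2],[0.006,0.03,0.015,0,0,-3],[0.007,0.03,0,0,0,-3]]}}

```text
clock: 7.25
tcp_pos: [0.52, -0.2734, 0.3351]
orientation: [0.002, 0.572, 0.82, 0.0]
wrist_force: [1.2, 0.8, -1.4]
finger_gap: 0.0091
```

{"name": "jog_arm", "arguments": {"plan": [[0.007,0.03,0,0,0,-3],[0.007,0.03,0,0,0,-3],[0.007,0.03,0,0,0,-3],[0.007,0.03,0,0,0,-3],[0.007,0.03,0,0,0,-3],[0.007,0.03,0,0,0,-3],[0.006,0.03,0,0,0,-3],[0.005,0.02,0,0,0,-3],[0.003,0.01,0,0,0,-3],[0,0.005,0,0,0,0]]}}

```text
clock: 8.25
tcp_pos: [0.5754, -0.0271, 0.3324]
orientation: [-0.0, 0.746, 0.666, -0.0]
wrist_force: [-0.6, 0.3, -2.6]
finger_gap: 0.0091
```

{"name": "jog_arm", "arguments": {"plan": [[0,0,0,0,0,0],[0,0,0,0,0,0],[0,0,0,0,0,0],[0,0,0,0,0,0],[0,0,0,0,0,0],[0,0,0,0,0,0],[0,0,0,0,0,0],[0,0,0,0,0,0],[0,0,0,0,0,0],[0,0,0,0,0,0]]}}

```text
clock: 9.25
tcp_pos: [0.5754, -0.0286, 0.3328]
orientation: [0.0, 0.746, 0.666, 0.0]
wrist_force: [-0.4, -0.3, -3.2]
finger_gap: 0.0094
```

Run:
```python
from h import *
import json
s=get_state();c=calibration("wrist")
cv2.imwrite("pics/w3.png",cv2.cvtColor(read_camera("wrist"),cv2.COLOR_RGB2BGR))
cv2.imwrite("pics/sc3.png",cv2.cvtColor(read_camera("scene"),cv2.COLOR_RGB2BGR))
cv2.imwrite("pics/si3.png",cv2.cvtColor(read_camera("side"),cv2.COLOR_RGB2BGR))
json.dump({k:np.array(v).tolist() for k,v in c.items()},open("w3.json","w"))
print(s["tcp_pos"],s["orientation"],s["joint_pos"],s["wrist_force"],s["ft_torque"])
```

```text
[ 0.57539325 -0.02857073  0.33283726] [5.15110627e-05 7.46384568e-01 6.65514893e-01 4.29909235e-05] [-1.88930940e-01  3.13494899e-01  2.92785316e-01  1.54995267e+00
  5.60756523e-06  1.49629480e+00] [-0.43794195 -0.25543612 -3.23262168] [-0.02063247 -0.00175098 -0.01339941]
```

View pics/w3.png

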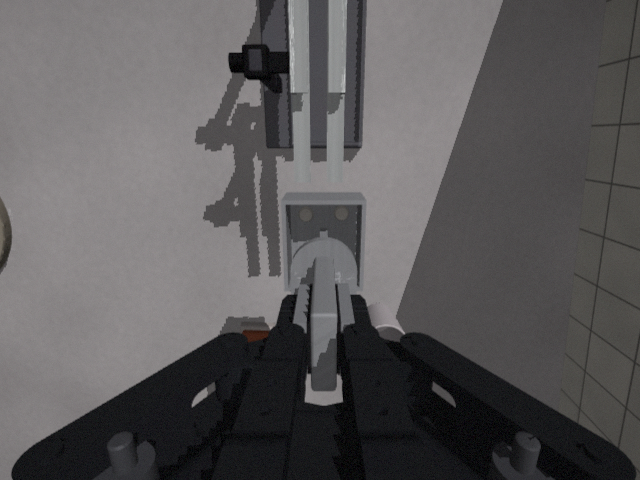

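View pics/si3.png

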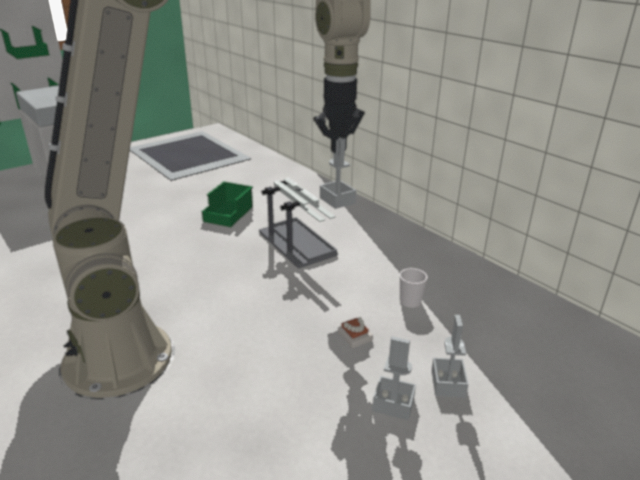

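Run:
```python
from h import *
crop("pics/w3.png",255,0,120,200,3,"pics/w3c.png")
crop("pics/w3.png",280,70,75,125,4.8,"pics/w3d.png")
```

```text
(no output)
```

View pics/w3c.png

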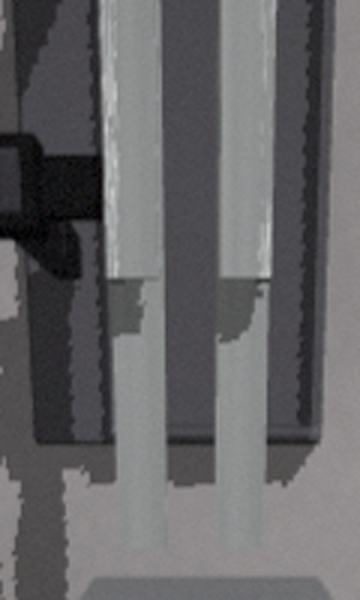

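View pics/w3d.png

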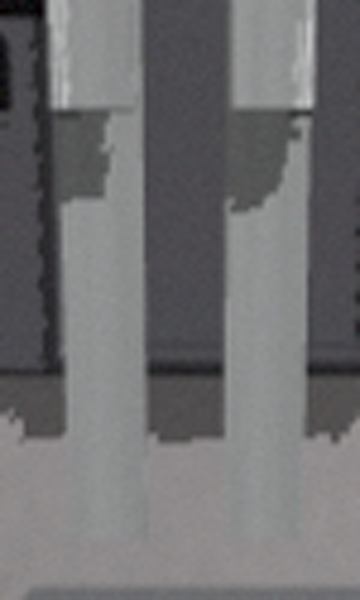

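```bash
cat > edges.py <<'E'
from h import *
import json
def edge(row,a,b,sgn):
    g=np.gradient(cv2.GaussianBlur(row[None],(0,0),0.8)[0])*sgn
    s=np.clip(g[a:b],0,None);k=a+int(np.argmax(s));w=np.clip(g[k-2:k+3],0,None);return (w*np.arange(k-2,k+3)).sum()/w.sum()
def run(pic,cj,floor_rows,cover_rows,b):
    im=cv2.cvtColor(cv2.imread(pic),cv2.COLOR_BGR2GRAY).astype(np.float32);c=json.load(open(cj))
    for nm,rows,z in [("floor",floor_rows,.15),("cover",cover_rows,.164)]:
        pts={}
        for k,(lo,hi,sg) in b[nm].items():
            e=[(edge(im[v],lo,hi,sg),v) for v in rows];e=np.array(e)
            p=np.polyfit(e[:,1],e[:,0],1);r=e[:,0]-np.polyval(p,e[:,1]);ok=abs(r)<.6
            p=np.polyfit(e[ok,1],e[ok,0],1);
            q=[(np.polyval(p,v),v) for v in (rows[0],rows[-1])]
            P=[onz("wrist",x,z,c) for x in q];pts[k]=P
            print(nm,k,np.round(q,2).tolist(),np.round(P,4)[:,:2].tolist(),"yaw",np.degrees(np.arctan2(*(P[0]-P[1])[1::-1])).round(2),"rms",r[ok].std().round(2),ok.sum())
        n=sorted(pts);
        for i in (0,1):
            print("  widths",[ (a,b2,np.linalg.norm(pts[a][i]-pts[b2][i]).round(4)) for a,b2 in [(n[0],n[-1]),(n[1],n[2])]], "mid slot",((pts[n[1]][i]+pts[n[2]][i])/2).round(4))
E
python3 - <<'E'
from edges import *
im=cv2.cvtColor(cv2.imread("pics/w3.png"),cv2.COLOR_BGR2GRAY)
print(im[130,285:352].tolist());print(im[60,285:352].tolist())
print(im[80:100,300].tolist(), im[80:100,335].tolist(),im[170:195,302].tolist())
run("pics/w3.png","w3.json",list(range(116,144)),list(range(4,88)),
 {"floor":{"1":(291,297,1),"2":(306,313,-1),"3":(324,331,1),"4":(341,347,-1)},
  "cover":{"1":(286,292,1),"2":(305,313,-1),"3":(325,331,1),"4":(342,350,-1)}})
E
```

```text
[74, 77, 75, 52, 45, 40, 54, 90, 133, 142, 144, 145, 147, 142, 144, 144, 143, 143, 144, 140, 142, 138, 137, 139, 134, 91, 77, 72, 72, 74, 71, 77, 76, 75, 75, 74, 77, 76, 77, 76, 78, 87, 129, 143, 144, 143, 143, 144, 146, 146, 146, 142, 142, 140, 139, 139, 137, 137, 138, 77, 76, 78, 78, 76, 76, 74, 73]
[21, 21, 13, 9, 84, 172, 166, 163, 167, 162, 141, 146, 146, 146, 146, 145, 141, 139, 138, 139, 140, 137, 134, 135, 92, 75, 78, 78, 76, 75, 77, 77, 77, 76, 76, 77, 76, 78, 72, 78, 75, 79, 90, 123, 148, 151, 148, 144, 142, 144, 144, 147, 144, 147, 144, 141, 141, 137, 141, 143, 137, 89, 75, 75, 74, 73, 71]
[145, 145, 146, 145, 146, 145, 146, 144, 142, 143, 142, 144, 117, 86, 86, 87, 85, 87, 84, 88] [141, 144, 146, 144, 144, 148, 147, 147, 146, 144, 145, 145, 118, 84, 88, 88, 84, 89, 85, 82] [144, 145, 142, 141, 142, 145, 143, 143, 144, 145, 144, 143, 142, 138, 138, 140, 139, 139, 141, 140, 140, 137, 120, 108, 109]
floor 1 [[291.88, 116.0], [292.39, 143.0]] [[0.5571, 0.0685], [0.5541, 0.0448]] yaw 82.94 rms 0.09 28
floor 2 [[309.55, 116.0], [309.8, 143.0]] [[0.5733, 0.0667], [0.5705, 0.0429
[... 340 characters left out ...]
[('1', '4', np.float64(0.048)), ('2', '3', np.float64(0.0154))] mid slot [0.5781 0.042  0.15  ]
cover 1 [[287.68, 4.0], [289.89, 87.0]] [[0.5669, 0.1521], [0.5598, 0.0911]] yaw 83.36 rms 0.16 84
cover 2 [[308.09, 4.0], [309.23, 87.0]] [[0.5833, 0.1502], [0.5764, 0.0891]] yaw 83.54 rms 0.1 84
cover 3 [[327.95, 4.0], [327.65, 87.0]] [[0.5993, 0.1484], [0.5922, 0.0873]] yaw 83.41 rms 0.08 84
cover 4 [[346.38, 4.0], [345.16, 87.0]] [[0.6141, 0.1467], [0.6072, 0.0856]] yaw 83.6 rms 0.09 84
  widths [('1', '4', np.float64(0.0474)), ('2', '3', np.float64(0.016))] mid slot [0.5913 0.1493 0.164 ]
  widths [('1', '4', np.float64(0.0477)), ('2', '3', np.float64(0.0159))] mid slot [0.5843 0.0882 0.164 ]
```

Run:
```python
from h import *
import json
c=json.load(open("w3.json"))
print("floor end",onz("wrist",(315,181.5),.15,c),"cover start",onz("wrist",(318,92.3),.164,c))
t=np.array([.57539,-.02857,.33284]);d=np.array([np.cos(np.radians(83.44)),np.sin(np.radians(83.44)),0])
for a,z in [(.026,-.0219),(0.017,.0381),(-.017,.0381),(.035,-.0279-.059)]: print(proj("wrist",t+a*d+[0,0,z],c))
crop("pics/w3.png",270,180,110,220,3.6,"pics/w3e.png")
```

```text
floor end [0.57091885 0.00648069 0.15      ] cover start [0.58342875 0.08409406 0.164     ]
[324.0253399  237.31974761]
[324.41548651 310.84798829]
[324.38202021 389.88831619]
[323.81159799 198.0707645 ]
```

View pics/w3e.png

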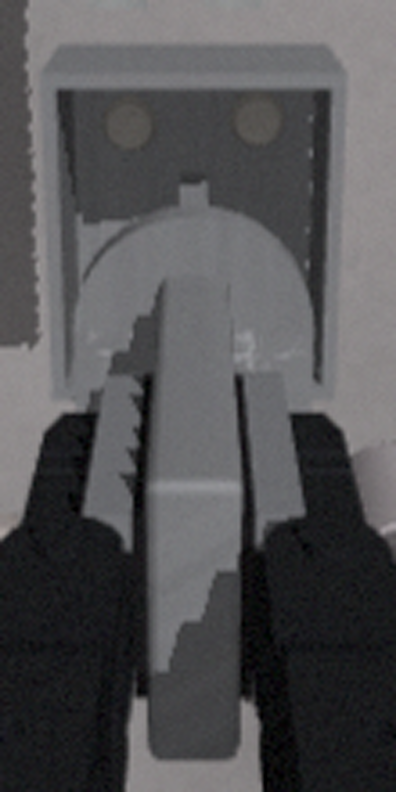

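{"name": "jog_arm", "arguments": {"plan": [[-0.004,-0.012,0,0,0,0],[-0.005,-0.0175,0,0,0,0],[0,0,-0.015,0,0,0],[0,0,-0.03,0,0,0],[0,0,-0.03,0,0,0],[0,0,-0.03,0,0,0],[0,0,-0.02,0,0,0],[0,0,-0.012,0,0,0],[0,0,-0.006,0,0,0],[0,0,0,0,0,0]]}}

```text
clock: 10.4
tcp_pos: [0.5662, -0.0584, 0.1896]
orientation: [-0.0, 0.747, 0.665, -0.0]
wrist_force: [-0.4, 0.4, -2.4]
finger_gap: 0.0095
```

Run:
```python
from h import *
import json
s=get_state();c=calibration("wrist")
cv2.imwrite("pics/w4.png",cv2.cvtColor(read_camera("wrist"),cv2.COLOR_RGB2BGR))
cv2.imwrite("pics/si4.png",cv2.cvtColor(read_camera("side"),cv2.COLOR_RGB2BGR))
json.dump({k:np.array(v).tolist() for k,v in c.items()},open("w4.json","w"))
print(s["tcp_pos"],s["orientation"],s["wrist_force"])
crop("pics/si4.png",190,130,200,150,4,"pics/si4c.png")
```

```text
[ 0.56622669 -0.05843646  0.18963958] [-1.29784241e-04  7.46501164e-01  6.65384074e-01 -1.71162863e-04] [-0.42672949  0.44898528 -2.4228045 ]
```

View pics/w4.png

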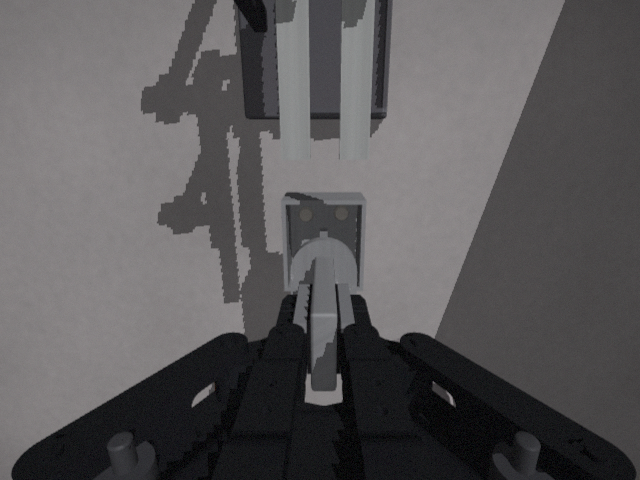

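View pics/si4c.png

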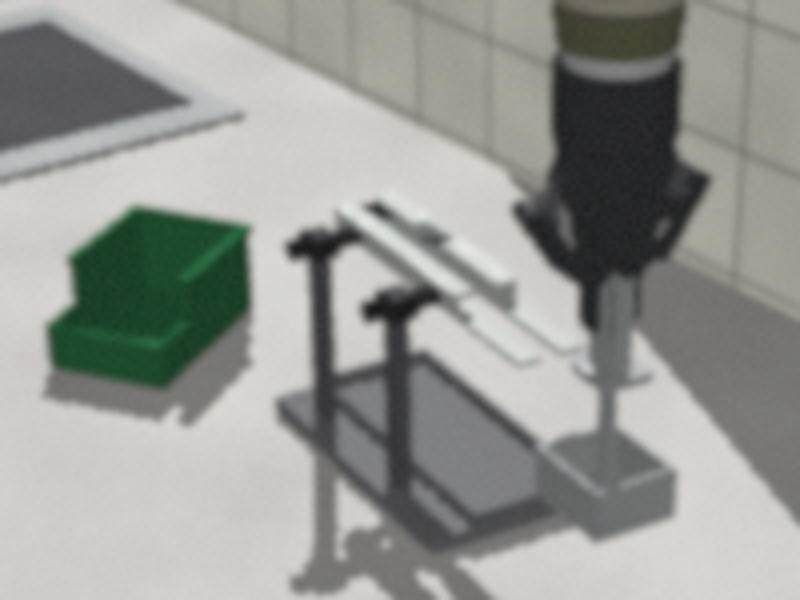

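Run:
```python
from edges import *
im=cv2.cvtColor(cv2.imread("pics/w4.png"),cv2.COLOR_BGR2GRAY)
for v in (60,100): print(im[v,270:385].tolist())
print(im[150:168,295].tolist(),im[150:168,353].tolist())
run("pics/w4.png","w4.json",list(range(45,114)),list(range(45,114)),
 {k:{"1":(273,283,1),"2":(304,314,-1),"3":(337,346,1),"4":(365,379,-1)} for k in("floor","cover")})
c3=json.load(open("w3.json"));c4=json.load(open("w4.json"))
print(tri([ray("wrist",(318,181.5),c3),ray("wrist",(325,159.5),c4)]))
```

```text
[70, 74, 74, 73, 74, 71, 71, 87, 140, 138, 142, 139, 139, 141, 139, 140, 138, 139, 141, 139, 141, 141, 143, 140, 137, 138, 138, 139, 137, 136, 133, 133, 136, 135, 136, 133, 134, 138, 135, 108, 71, 73, 73, 73, 72, 69, 69, 75, 71, 73, 74, 72, 70, 72, 73, 71, 72, 72, 71, 71, 75, 73, 74, 73, 74, 73, 74, 72, 73, 72, 82, 124, 139, 139, 141, 142, 141, 143, 137, 141, 140, 140, 142, 140, 138, 144, 143, 141, 138, 138, 137, 136, 135, 134, 135, 138, 132, 134, 135, 130, 135, 137, 130, 70, 72, 72, 66, 40, 46, 39, 44, 42, 41, 26, 37]
[72, 73, 76, 71, 71, 73, 71, 61, 78, 122, 137, 137, 136, 140, 138, 137, 139, 138, 140, 138, 143, 139, 142, 142, 143, 137, 138, 141, 139, 137, 136, 134, 136, 137, 134, 135, 130, 136, 139, 133, 76, 72, 74, 73, 73, 74, 72, 74, 76, 71, 70, 71, 71, 76, 71, 73, 72, 71, 74, 73, 71, 70, 73, 75, 76, 74, 73, 70, 75, 74, 95, 138, 138, 138, 141, 139, 139, 139, 138, 138, 141, 142, 143, 141, 141, 139, 139, 135, 140, 140, 137, 135, 134, 133, 134, 134, 133, 130, 132, 135, 132, 87, 71, 71, 74, 67, 41, 43, 40, 39, 41, 29, 40, 72, 77]
[139, 140, 140, 141, 140, 138, 141, 140, 138, 138, 13
[... 767 characters left out ...]
6, 113.0]] [[0.5582, 0.0586], [0.5549, 0.0301]] yaw 83.45 rms 0.14 69
cover 2 [[308.77, 45.0], [309.6, 113.0]] [[0.5726, 0.0569], [0.5693, 0.0284]] yaw 83.43 rms 0.06 69
cover 3 [[340.69, 45.0], [339.78, 113.0]] [[0.5869, 0.0553], [0.5836, 0.0268]] yaw 83.4 rms 0.11 69
cover 4 [[372.97, 45.0], [370.4, 113.0]] [[0.6013, 0.0536], [0.5981, 0.0251]] yaw 83.47 rms 0.1 69
  widths [('1', '4', np.float64(0.0434)), ('2', '3', np.float64(0.0144))] mid slot [0.5798 0.0561 0.164 ]
  widths [('1', '4', np.float64(0.0434)), ('2', '3', np.float64(0.0144))] mid slot [0.5765 0.0276 0.164 ]
(array([0.57382064, 0.00483231, 0.1404751 ]), [np.float64(0.00030563426093256017), np.float64(0.00030563426093286087)])
```

{"name": "jog_arm", "arguments": {"plan": [[0.0008,0.0053,0,0,0,0],[0.0012,0.0104,0,0,0,0],[0.0012,0.0104,0,0,0,0],[0.0013,0.0113,0,0,0,0],[0.0015,0.013,0,0,0,0],[0.0015,0.013,0,0,0,0],[0.0015,0.013,0,0,0,0],[0.0015,0.013,0,0,0,0],[0.0012,0.01,0,0,0,0],[0.0005,0.004,0,0,0,0]]}}

```text
clock: 11.5
tcp_pos: [0.5787, 0.0466, 0.1898]
orientation: [-0.0, 0.746, 0.666, 0.0]
wrist_force: [-0.1, 0.2, -3.0]
finger_gap: 0.0092
```

{"name": "jog_arm", "arguments": {"plan": [[0,0,-0.002,0,0,0],[0,0,-0.002,0,0,0],[0,0,-0.001,0,0,0],[0,0,0,0,0,0],[0,0,0,0,0,0],[0,0,0,0,0,0],[0,0,0,0,0,0],[0,0,0,0,0,0],[0,0,0,0,0,0],[0,0,0,0,0,0]]}}

```text
clock: 12.5
tcp_pos: [0.5786, 0.0453, 0.1848]
orientation: [0.0, 0.746, 0.665, 0.0]
wrist_force: [-0.0, -0.6, -2.4]
finger_gap: 0.0093
```

Run:
```python
from h import *
import json
s=get_state();c=calibration("wrist")
cv2.imwrite("pics/w5.png",cv2.cvtColor(read_camera("wrist"),cv2.COLOR_RGB2BGR))
cv2.imwrite("pics/si5.png",cv2.cvtColor(read_camera("side"),cv2.COLOR_RGB2BGR))
json.dump({k:np.array(v).tolist() for k,v in c.items()},open("w5.json","w"))
print(s["tcp_pos"],s["orientation"],s["wrist_force"],s["ft_torque"])
crop("pics/si5.png",190,130,200,150,4,"pics/si5c.png")
```

```text
[0.57857972 0.04532216 0.1848486 ] [6.56968636e-05 7.46408167e-01 6.65488424e-01 2.45040584e-05] [-1.05048974e-03 -6.16156889e-01 -2.38378476e+00] [ 0.01601931  0.00823935 -0.04174075]
```

View pics/w5.png

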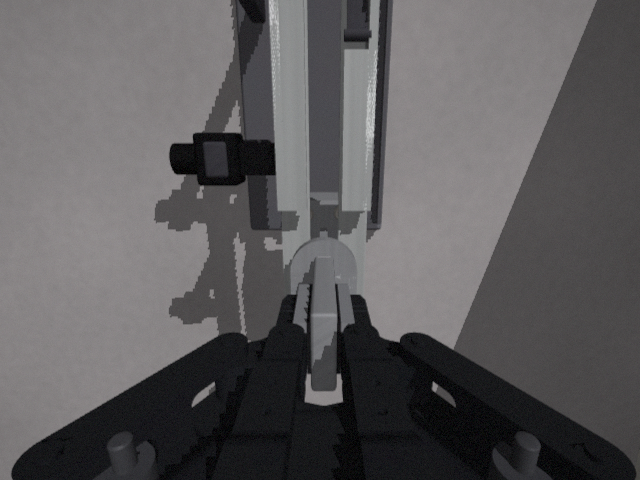

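View pics/si5c.png

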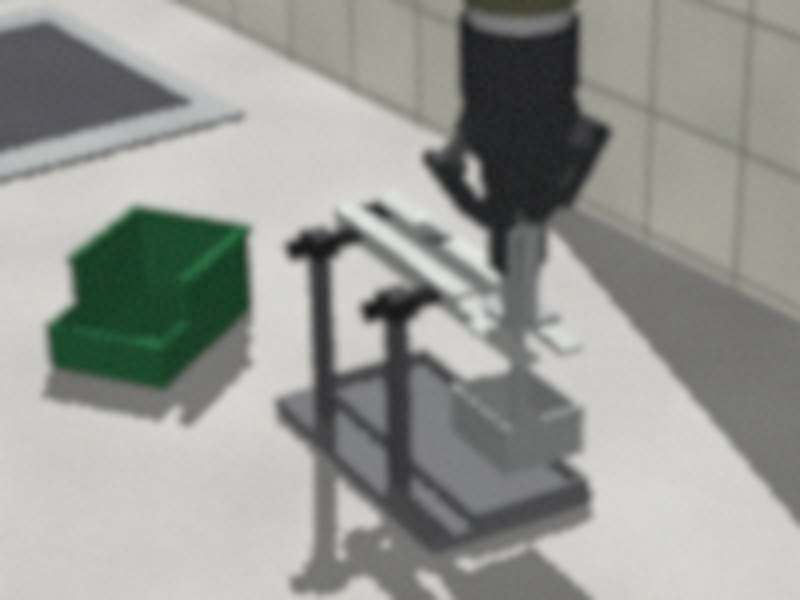

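{"name": "jog_arm", "arguments": {"plan": [[0,0,-0.0005,0,0,0],[0,0,-0.0005,0,0,0],[0,0,-0.0005,0,0,0],[0,0,-0.0005,0,0,0],[0,0,-0.0005,0,0,0],[0,0,-0.0005,0,0,0],[0,0,-0.0005,0,0,0],[0,0,-0.0005,0,0,0],[0,0,-0.0005,0,0,0],[0,0,-0.0005,0,0,0]]}}

```text
clock: 13.6
tcp_pos: [0.5786, 0.0453, 0.1798]
orientation: [0.0, 0.746, 0.665, 0.0]
wrist_force: [-0.5, 0.1, -2.1]
finger_gap: 0.0096
```

Run:
```python
from edges import *
run("pics/w5.png","w5.json",list(range(222,232)),list(range(60,200)),
 {"floor":{"1":(276,290,1),"2":(304,314,-1),"3":(335,346,1),"4":(360,374,-1)},"cover":{"1":(268,284,1),"2":(304,314,-1),"3":(335,346,1),"4":(364,384,-1)}})
```

```text
floor 1 [[281.98, 222.0], [281.84, 231.0]] [[0.5591, 0.0787], [0.5582, 0.0736]] yaw 80.39 rms 0.37 5
floor 2 [[309.8, 222.0], [309.78, 231.0]] [[0.5744, 0.0769], [0.5737, 0.0718]] yaw 82.57 rms 0.03 10
floor 3 [[338.19, 222.0], [337.61, 231.0]] [[0.5899, 0.0751], [0.5891, 0.07]] yaw 80.59 rms 0.2 9
floor 4 [[366.41, 222.0], [366.04, 231.0]] [[0.6054, 0.0733], [0.6048, 0.0682]] yaw 83.33 rms 0.08 10
  widths [('1', '4', np.float64(0.0466)), ('2', '3', np.float64(0.0157))] mid slot [0.5821 0.076  0.15  ]
  widths [('1', '4', np.float64(0.0469)), ('2', '3', np.float64(0.0155))] mid slot [0.5814 0.0709 0.15  ]
cover 1 [[270.65, 60.0], [276.47, 199.0]] [[0.5675, 0.1556], [0.5604, 0.094]] yaw 83.39 rms 0.13 140
cover 2 [[307.61, 60.0], [309.49, 199.0]] [[0.5838, 0.1537], [0.5767, 0.0921]] yaw 83.47 rms 0.08 140
cover 3 [[343.56, 60.0], [341.47, 199.0]] [[0.5996, 0.1519], [0.5925, 0.0903]] yaw 83.47 rms 0.14 140
cover 4 [[376.94, 60.0], [370.96, 199.0]] [[0.6142, 0.1502], [0.6071, 0.0886]] yaw 83.39 rms 0.18 140
  widths [('1', '4', np.float64(0.047)), ('2', '3', np.float64(0.0159))] mid slot [0.5917 0.1528 0.164 ]
  widths [('1', '4', np.float64(0.047)), ('2', '3', np.float64(0.0159))] mid slot [0.5846 0.0912 0.164 ]
```

{"name": "jog_arm", "arguments": {"plan": [[0,0,-0.0005,0,0,0],[0,0,-0.0005,0,0,0],[0,0,-0.0005,0,0,0],[0,0,-0.0005,0,0,0],[0,0,-0.0005,0,0,0],[0,0,-0.0005,0,0,0],[0,0,0,0,0,0],[0,0,0,0,0,0],[0,0,0,0,0,0],[0,0,0,0,0,0]]}}

```text
clock: 14.6
tcp_pos: [0.5786, 0.0453, 0.1769]
orientation: [0.0, 0.746, 0.665, 0.0]
wrist_force: [-0.1, 0.2, -2.0]
finger_gap: 0.0093
```

{"name": "jog_arm", "arguments": {"plan": [[0,0,-0.0005,0,0,0],[0,0,-0.0005,0,0,0],[0,0,-0.0005,0,0,0],[0,0,-0.0005,0,0,0],[0,0,0,0,0,0],[0,0,0,0,0,0],[0,0,0,0,0,0],[0,0,0,0,0,0],[0,0,0,0,0,0],[0,0,0,0,0,0]]}}

```text
clock: 15.6
tcp_pos: [0.5786, 0.0453, 0.1748]
orientation: [0.0, 0.746, 0.665, 0.0]
wrist_force: [0.3, 0.0, -3.2]
finger_gap: 0.0094
```

{"name": "jog_arm", "arguments": {"plan": [[0,0,-0.0004,0,0,0],[0,0,-0.0004,0,0,0],[0,0,-0.0004,0,0,0],[0,0,-0.0004,0,0,0],[0,0,-0.0004,0,0,0],[0,0,0,0,0,0],[0,0,0,0,0,0],[0,0,0,0,0,0],[0,0,0,0,0,0],[0,0,0,0,0,0]]}}

```text
clock: 16.6
tcp_pos: [0.5787, 0.0453, 0.1743]
orientation: [0.001, 0.746, 0.665, 0.0]
wrist_force: [-3.5, 0.5, 7.3]
finger_gap: 0.0091
```

{"name": "jog_arm", "arguments": {"plan": [[0.0002,0,0.0007,0,0,0],[0,0,0.0007,0,0,0],[0.0002,0.001,0,0,0,0],[0.0002,0.002,0,0,0,0],[0.0002,0.002,0,0,0,0],[0.0003,0.002,0,0,0,0],[0.0002,0.002,0,0,0,0],[0.0002,0.002,0,0,0,0],[0.0002,0.002,0,0,0,0],[0.0003,0.002,0,0,0,0]]}}

```text
clock: 17.6
tcp_pos: [0.5806, 0.0604, 0.1743]
orientation: [0.0, 0.746, 0.665, 0.0]
wrist_force: [-0.1, -1.9, 2.0]
finger_gap: 0.0091
```

{"name": "jog_arm", "arguments": {"plan": [[0.0003,0.003,0.0003,0,0,0],[0.0004,0.003,0,0,0,0],[0.0003,0.003,0,0,0,0],[0.0004,0.003,0,0,0,0],[0.0003,0.003,0,0,0,0],[0.0004,0.003,0,0,0,0],[0.0003,0.003,0,0,0,0],[0.0004,0.003,0,0,0,0],[0.0003,0.003,0,0,0,0],[0.0004,0.003,0,0,0,0]]}}

```text
clock: 18.6
tcp_pos: [0.584, 0.0906, 0.1743]
orientation: [-0.0, 0.746, 0.665, -0.0]
wrist_force: [0.1, -0.3, -1.0]
finger_gap: 0.009
```

{"name": "jog_arm", "arguments": {"plan": [[0.0003,0.003,0,0,0,0],[0.0004,0.003,0,0,0,0],[0.0003,0.003,0,0,0,0],[0.0004,0.003,0,0,0,0],[0.0003,0.003,0,0,0,0],[0.0004,0.003,0,0,0,0],[0.0003,0.003,0,0,0,0],[0.0004,0.003,0,0,0,0],[0.0003,0.003,0,0,0,0],[0.0003,0.003,0,0,0,0]]}}

```text
clock: 19.6
tcp_pos: [0.5875, 0.1206, 0.1745]
orientation: [0.0, 0.746, 0.665, 0.0]
wrist_force: [0.5, -1.0, -2.4]
finger_gap: 0.0094
```

Run:
```python
from h import *
import json
s=get_state();c=calibration("wrist")
cv2.imwrite("pics/w6.png",cv2.cvtColor(read_camera("wrist"),cv2.COLOR_RGB2BGR))
json.dump({k:np.array(v).tolist() for k,v in c.items()},open("w6.json","w"))
print(s["tcp_pos"],s["orientation"],s["wrist_force"],s["ft_torque"])
```

```text
[0.58749744 0.12056769 0.17449576] [1.82616323e-05 7.46406320e-01 6.65490499e-01 1.21813126e-05] [ 0.53279728 -0.95367137 -2.38495499] [-0.04258974 -0.02910568 -0.00669712]
```

View pics/w6.png

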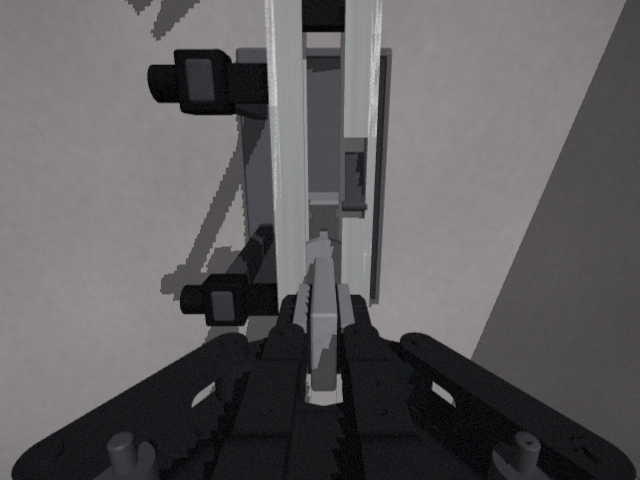

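Run:
```python
from h import *
import json
c=json.load(open("w6.json"));t=np.array([.5875,.12057]);d=np.array([.1144,.9934])
for n,p,z in [("stop",(323,31),.1465),("stop@top",(323,31),.1605),("pivot",(355,208),.162),("window end",(355,138),.1605)]:
    q=onz("wrist",p,z,c);print(n,q,(q[:2]-t)@d)
```

```text
stop [0.60093541 0.24128874 0.1465    ] 0.12145900623130915
stop@top [0.60051097 0.23754219 0.1605    ] 0.11768862582197975
pivot [0.60709278 0.16200392 0.162     ] 0.0434018656217298
window end [0.60999936 0.19375583 0.1605    ] 0.07527673382661965
```

{"name": "jog_arm", "arguments": {"plan": [[0.0003,0.003,0,0,0,0],[0.0004,0.003,0,0,0,0],[0.0003,0.003,0,0,0,0],[0.0003,0.0025,0,0,0,0],[0.0003,0.0025,0,0,0,0],[0.0002,0.002,0,0,0,0],[0.0003,0.002,0,0,0,0],[0.0002,0.002,0,0,0,0],[0.0002,0.002,0,0,0,0],[0.0003,0.002,0,0,0,0]]}}

```text
clock: 20.65
tcp_pos: [0.5903, 0.1444, 0.1745]
orientation: [0.0, 0.746, 0.665, -0.0]
wrist_force: [0.4, 0.4, -2.6]
finger_gap: 0.0093
```

{"name": "jog_arm", "arguments": {"plan": [[0.0002,0.002,0,0,0,0],[0.0003,0.002,0,0,0,0],[0.0002,0.002,0,0,0,0],[0.0002,0.002,0,0,0,0],[0.0003,0.002,0,0,0,0],[0.0002,0.002,0,0,0,0],[0.0002,0.002,0,0,0,0],[0.0003,0.002,0,0,0,0],[0.0002,0.002,0,0,0,0],[0.0002,0.002,0,0,0,0]]}}

```text
clock: 21.65
tcp_pos: [0.5924, 0.1642, 0.1744]
orientation: [0.0, 0.746, 0.665, -0.0]
wrist_force: [-1.0, -1.4, -3.4]
finger_gap: 0.0093
```

{"name": "jog_arm", "arguments": {"plan": [[0.0002,0.002,0,0,0,0],[0.0003,0.002,0,0,0,0],[0.0002,0.002,0,0,0,0],[0.0002,0.002,0,0,0,0],[0.0003,0.002,0,0,0,0],[0.0002,0.002,0,0,0,0],[0.0002,0.002,0,0,0,0],[0.0003,0.002,0,0,0,0],[0.0002,0.002,0,0,0,0],[0.0002,0.002,0,0,0,0]]}}

```text
clock: 22.65
tcp_pos: [0.5949, 0.1845, 0.1745]
orientation: [0.0, 0.746, 0.665, 0.0]
wrist_force: [-0.0, -0.0, -4.0]
finger_gap: 0.0093
```

{"name": "jog_arm", "arguments": {"plan": [[0.0002,0.002,0,0,0,0],[0.0002,0.002,0,0,0,0],[0.0002,0.002,0,0,0,0],[0.0003,0.002,0,0,0,0],[0.0002,0.002,0,0,0,0],[0.0002,0.002,0,0,0,0],[0.0003,0.002,0,0,0,0],[0.0002,0.002,0,0,0,0],[0.0002,0.0015,0,0,0,0],[0.0001,0.001,0,0,0,0]]}}

```text
clock: 23.65
tcp_pos: [0.597, 0.203, 0.1745]
orientation: [0.0, 0.746, 0.666, 0.0]
wrist_force: [0.4, -0.5, -4.3]
finger_gap: 0.0091
```

Run:
```python
from h import *
import json
s=get_state();c=calibration("wrist")
cv2.imwrite("pics/w7.png",cv2.cvtColor(read_camera("wrist"),cv2.COLOR_RGB2BGR))
json.dump({k:np.array(v).tolist() for k,v in c.items()},open("w7.json","w"))
print(s["tcp_pos"],s["orientation"],s["wrist_force"],s["ft_torque"])
```

```text
[0.5970173  0.20295405 0.17454493] [6.54791443e-05 7.46387307e-01 6.65511819e-01 4.84544643e-05] [ 0.3663096  -0.49364076 -4.25778452] [-0.06732831  0.03420187  0.00765923]
```

View pics/w7.png

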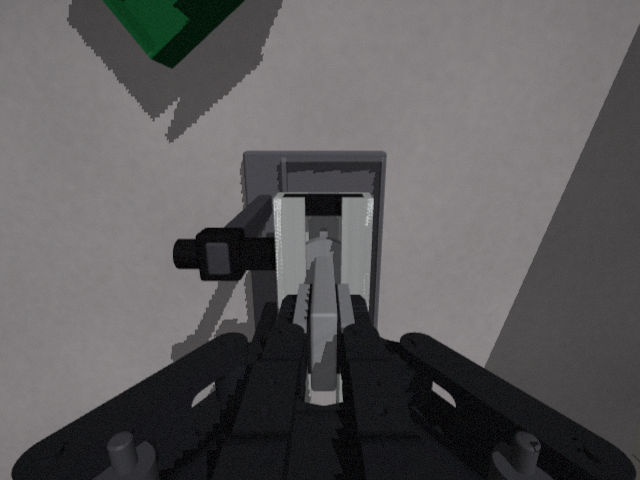

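Run:
```python
from h import *
import json
c=json.load(open("w7.json"));t=np.array([.597,.203]);d=np.array([.1144,.9934])
im=cv2.cvtColor(cv2.imread("pics/w7.png"),cv2.COLOR_BGR2GRAY);print(im[188:245,316].tolist())
for v in (215.5,237):
  for z in (.1466,.1526,.1566,.1606): print(v,z,(onz("wrist",(323,v),z,c)[:2]-t)@d)
```

```text
[74, 69, 70, 79, 92, 77, 32, 11, 11, 19, 10, 12, 8, 12, 17, 13, 15, 11, 4, 14, 15, 22, 14, 5, 22, 17, 13, 31, 55, 65, 64, 65, 64, 67, 64, 67, 66, 67, 65, 65, 67, 67, 66, 63, 63, 61, 65, 62, 63, 78, 93, 97, 100, 109, 112, 116, 116]
215.5 0.1466 0.03614377777880257
215.5 0.1526 0.03753417856091792
215.5 0.1566 0.03846111241566146
215.5 0.1606 0.039388046270405055
237 0.1466 0.02430621914826916
237 0.1526 0.02611401212604098
237 0.1566 0.0273192074445555
237 0.1606 0.02852440276307003
```

{"name": "jog_arm", "arguments": {"plan": [[0.0001,0.001,0,0,0,0],[0.0001,0.001,0,0,0,0],[0.0001,0.001,0,0,0,0],[0.0001,0.0005,0,0,0,0],[0,0.0005,0,0,0,0],[0.0001,0.0005,0,0,0,0],[0,0.0005,0,0,0,0],[0.0001,0.0005,0,0,0,0],[0,0.0005,0,0,0,0],[0.0001,0.0005,0,0,0,0]]}}

```text
clock: 24.7
tcp_pos: [0.5977, 0.2093, 0.1745]
orientation: [0.0, 0.746, 0.665, 0.0]
wrist_force: [0.5, -0.2, -4.2]
finger_gap: 0.0092
```

{"name": "jog_arm", "arguments": {"plan": [[0.0001,0.0005,0,0,0,0],[0,0.0005,0,0,0,0],[0.0001,0.0005,0,0,0,0],[0,0.0005,0,0,0,0],[0.0001,0.0005,0,0,0,0],[0,0.0005,0,0,0,0],[0.0001,0.0005,0,0,0,0],[0,0,0,0,0,0],[0,0,0,0,0,0],[0,0,0,0,0,0]]}}

```text
clock: 25.7
tcp_pos: [0.5982, 0.2128, 0.1747]
orientation: [0.0, 0.746, 0.665, 0.0]
wrist_force: [0.3, 0.8, -2.6]
finger_gap: 0.0095
```

{"name": "jog_arm", "arguments": {"plan": [[0.0001,0.0005,0,0,0,0],[0,0.0005,0,0,0,0],[0.0001,0.0005,0,0,0,0],[0,0.0005,0,0,0,0],[0,0,0,0,0,0],[0,0,0,0,0,0],[0,0,0,0,0,0],[0,0,0,0,0,0],[0,0,0,0,0,0],[0,0,0,0,0,0]]}}

```text
clock: 26.7
tcp_pos: [0.5983, 0.2148, 0.1745]
orientation: [0.0, 0.746, 0.665, 0.0]
wrist_force: [0.8, 0.2, -1.5]
finger_gap: 0.0092
```

{"name": "jog_arm", "arguments": {"plan": [[0.0001,0.0005,0,0,0,0],[0,0.0005,0,0,0,0],[0.0001,0.0005,0,0,0,0],[0,0,0,0,0,0],[0,0,0,0,0,0],[0,0,0,0,0,0],[0,0,0,0,0,0],[0,0,0,0,0,0],[0,0,0,0,0,0],[0,0,0,0,0,0]]}}

```text
clock: 27.7
tcp_pos: [0.5985, 0.2163, 0.1745]
orientation: [0.0, 0.746, 0.665, 0.0]
wrist_force: [-0.6, 0.4, -1.2]
finger_gap: 0.0092
```

Run:
```python
from h import *
import json
s=get_state();c=calibration("wrist")
for n in("wrist","side","scene"): cv2.imwrite(f"pics/{n}8.png",cv2.cvtColor(read_camera(n),cv2.COLOR_RGB2BGR))
json.dump({k:np.array(v).tolist() for k,v in c.items()},open("w8.json","w"))
print(s["tcp_pos"],s["wrist_force"])
im=cv2.cvtColor(cv2.imread("pics/wrist8.png"),cv2.COLOR_BGR2GRAY);print(im[188:250,316].tolist())
crop("pics/wrist8.png",250,180,150,160,3.7,"pics/w8c.png")
crop("pics/side8.png",230,140,120,100,6,"pics/si8c.png")
crop("pics/scene8.png",320,130,120,100,6,"pics/sc8c.png")
t=s["tcp_pos"][:2];d=np.array([.1144,.9934])
for v in (215.5,220,225,230): print(v,(onz("wrist",(323,v),.1525,c)[:2]-t)@d)
```

```text
[0.59851125 0.21627508 0.17452802] [-0.62793184  0.36118138 -1.22114696]
[69, 71, 71, 74, 95, 105, 106, 102, 102, 102, 104, 103, 108, 114, 115, 112, 100, 74, 67, 63, 62, 66, 61, 63, 66, 64, 65, 63, 63, 68, 52, 29, 15, 17, 2, 14, 17, 13, 11, 10, 10, 20, 18, 17, 5, 16, 15, 20, 16, 19, 16, 19, 11, 42, 61, 64, 65, 67, 95, 113, 115, 116]
215.5 0.03756299954304117
220 0.035208331094829154
225 0.032569178938636534
230 0.029905647844596043
```

View pics/w8c.png

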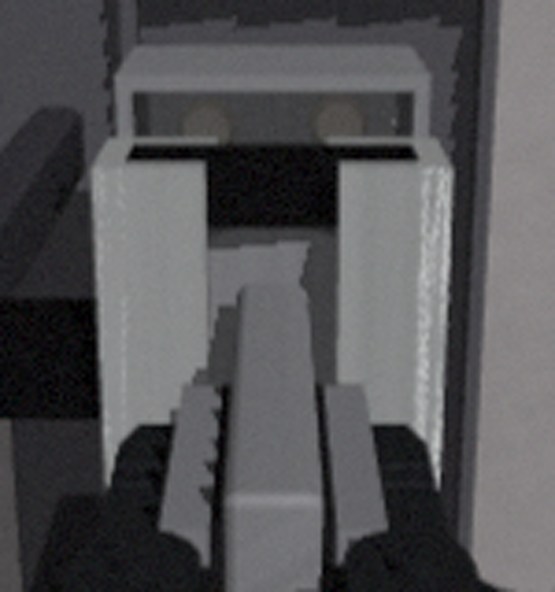

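View pics/si8c.png

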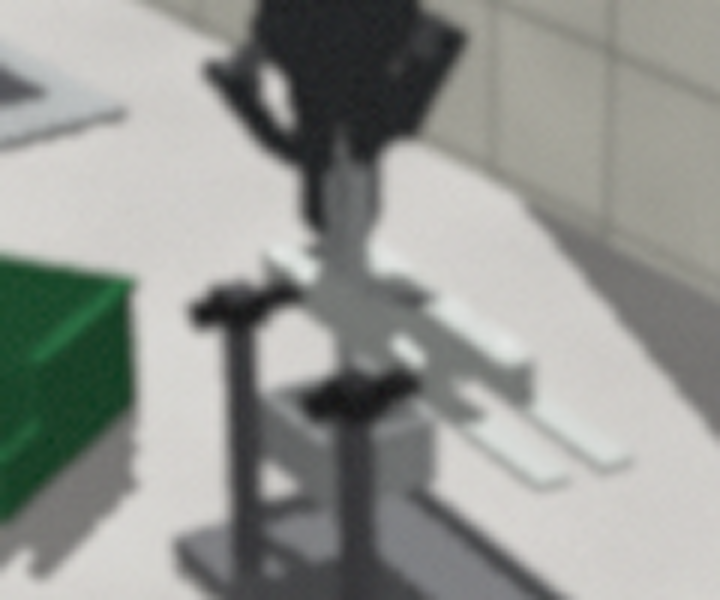

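View pics/sc8c.png

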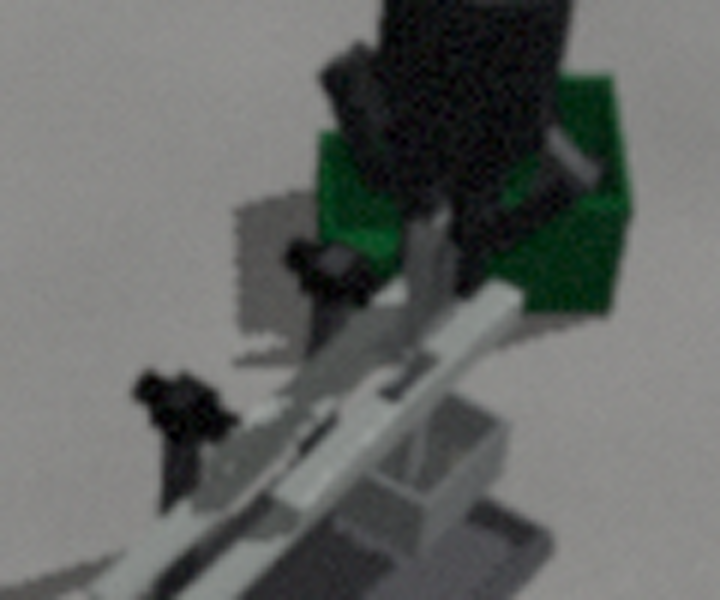

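{"name": "jog_arm", "arguments": {"plan": [[0.0001,0.0005,0,0,0,0],[0,0.0005,0,0,0,0],[0.0001,0.0005,0,0,0,0],[0,0,0,0,0,0],[0,0,0,0,0,0],[0,0,0,0,0,0],[0,0,0,0,0,0],[0,0,0,0,0,0],[0,0,0,0,0,0],[0,0,0,0,0,0]]}}

```text
clock: 28.85
tcp_pos: [0.5986, 0.2171, 0.1746]
orientation: [0.0, 0.747, 0.665, -0.0]
wrist_force: [-0.6, -5.4, -2.1]
finger_gap: 0.0092
```

{"name": "jog_arm", "arguments": {"plan": [[0,-0.0005,0,0,0,0],[-0.0001,-0.0005,0,0,0,0],[0,0,-0.0002,0,0,0],[0,0,0,0,0,0],[0,0,0,0,0,0],[0,0,0,0,0,0],[0,0,0,0,0,0],[0,0,0,0,0,0],[0,0,0,0,0,0],[0,0,0,0,0,0]]}}

```text
clock: 29.85
tcp_pos: [0.5986, 0.2169, 0.1744]
orientation: [0.0, 0.746, 0.666, 0.0]
wrist_force: [-0.4, -3.3, -2.1]
finger_gap: 0.0092
```

{"name": "jog_arm", "arguments": {"plan": [[0,0,0,0,0,0],[0,0,0,0,0,0],[0,0,0,0,0,0],[0,0,0,0,0,0],[0,0,0,0,0,0],[0,0,0,0,0,0],[0,0,0,0,0,0],[0,0,0,0,0,0],[0,0,0,0,0,0],[0,0,0,0,0,0]], "hand": 0.35}}

```text
clock: 30.85
tcp_pos: [0.5986, 0.2168, 0.1743]
orientation: [0.0, 0.746, 0.665, 0.0]
wrist_force: [0.4, -0.3, -0.3]
finger_gap: 0.0299
```

Run:
```python
from h import *
s=get_state();print(s["tcp_pos"],s["wrist_force"],s["finger_gap"])
cv2.imwrite(f"pics/w9.png",cv2.cvtColor(read_camera("wrist"),cv2.COLOR_RGB2BGR))
```

```text
[0.59858645 0.21678724 0.17434244] [ 0.446234   -0.26636493 -0.31000286] 0.02990277328928818
```

View pics/w9.png

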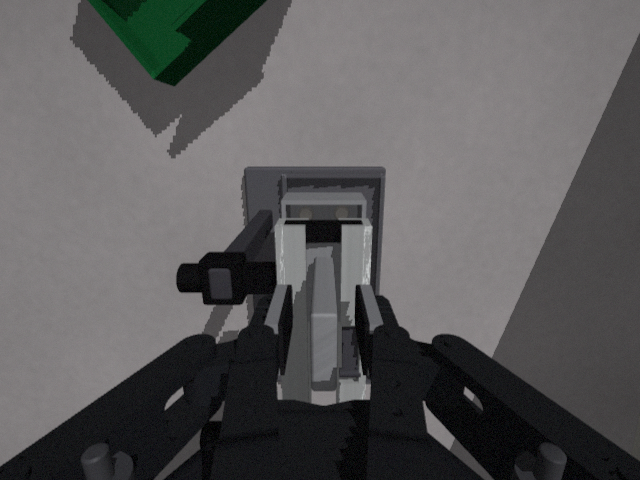

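Released, with the fin free between the pads at about (323, 330). Next I'll retract straight up.

{"name": "jog_arm", "arguments": {"plan": [[0,0,0.005,0,0,0],[0,0,0.01,0,0,0],[0,0,0.015,0,0,0],[0,0,0.02,0,0,0],[0,0,0.025,0,0,0],[0,0,0.03,0,0,0],[-0.005,-0.02,0.03,0,0,0],[-0.005,-0.03,0.02,0,0,0],[-0.005,-0.03,0,0,0,0],[0,0,0,0,0,0]]}}

```text
clock: 31.9
tcp_pos: [0.5838, 0.134, 0.3319]
orientation: [0.001, 0.748, 0.664, 0.001]
wrist_force: [-0.6, 0.6, -0.1]
finger_gap: 0.0298
```

{"name": "jog_arm", "arguments": {"plan": [[0,-0.02,0,0,0,0],[0,-0.02,0,0,0,0],[0,-0.01,0,0,0,0],[0,0,0,0,0,0],[0,0,0,0,0,0],[0,0,0,0,0,0],[0,0,0,0,0,0],[0,0,0,0,0,0],[0,0,0,0,0,0],[0,0,0,0,0,0]]}}

```text
clock: 32.9
tcp_pos: [0.5836, 0.087, 0.3293]
orientation: [0.0, 0.746, 0.666, 0.0]
wrist_force: [-1.1, 0.0, 0.5]
finger_gap: 0.0299
```

Run:
```python
from h import *
import json
s=get_state();print(s["clock"],s["tcp_pos"],s["orientation"]);c=calibration("wrist")
for n in("wrist","side","scene"): cv2.imwrite(f"pics/{n}10.png",cv2.cvtColor(read_camera(n),cv2.COLOR_RGB2BGR))
json.dump({k:np.array(v).tolist() for k,v in c.items()},open("w10.json","w"))
crop("pics/side10.png",230,140,120,100,6,"pics/si10c.png")
crop("pics/scene10.png",320,130,120,100,6,"pics/sc10c.png")
for a in (.0,.25): print(proj("wrist",(.5739+a*.1144,.0055+a*.9934,.15),c))
crop("pics/wrist10.png",250,0,140,200,3,"pics/w10c.png")
```

```text
32.9 [0.58355873 0.08701091 0.32929331] [7.12091992e-06 7.46308803e-01 6.65599857e-01 1.16229949e-05]
[323.40414994 291.41816897]
[323.36247277  23.34124394]
```

View pics/wrist10.png

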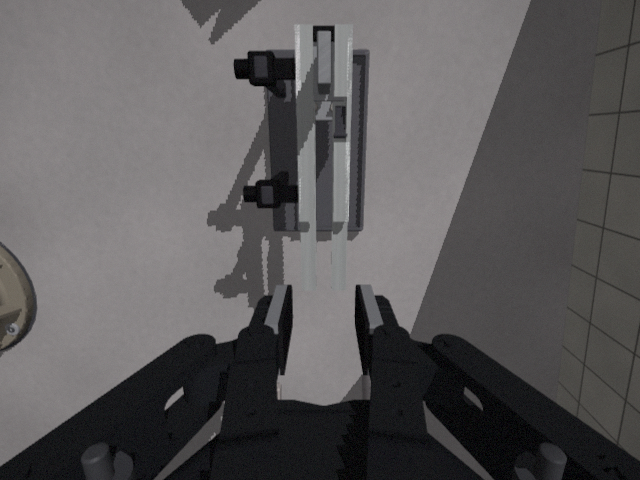

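View pics/si10c.png

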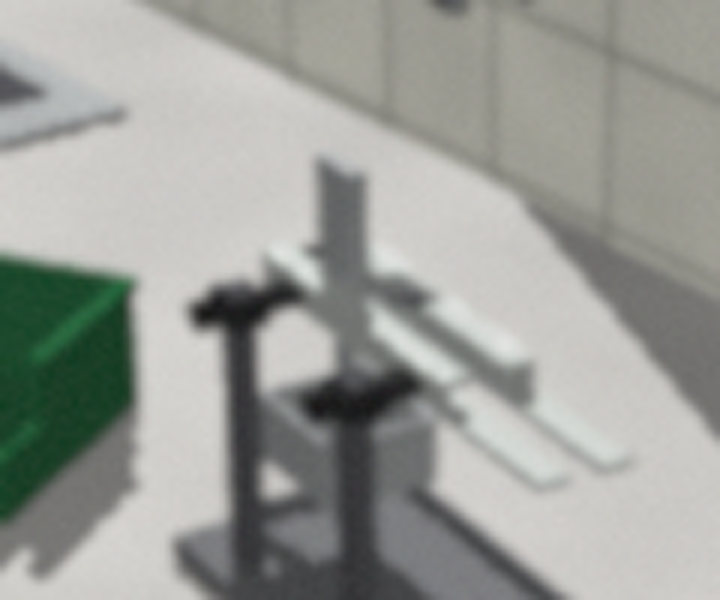

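View pics/sc10c.png

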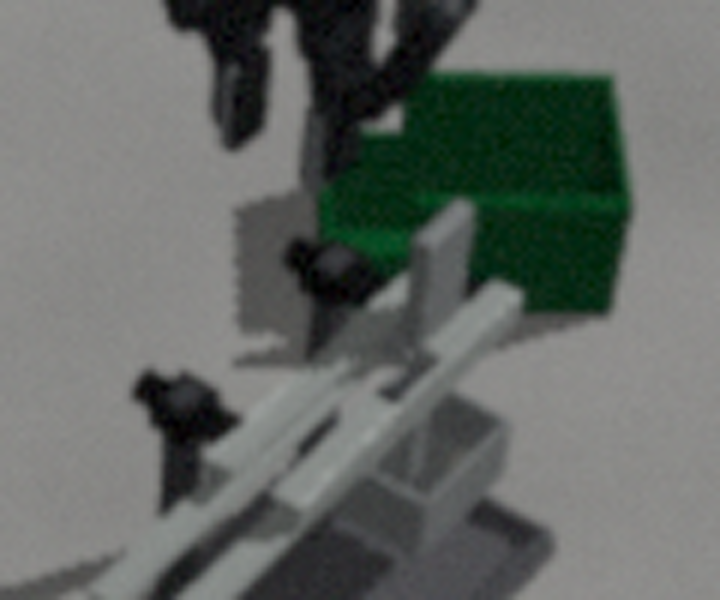

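View pics/w10c.png

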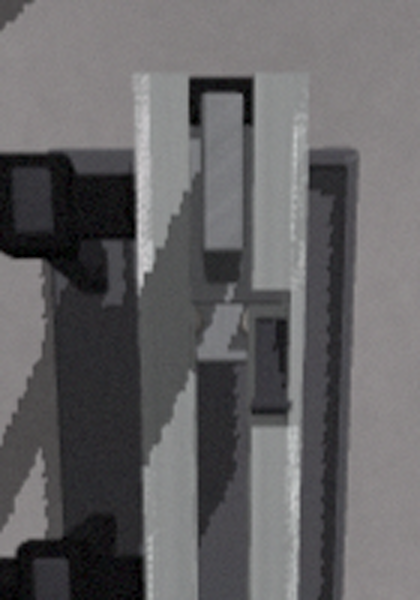

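Run:
```python
from h import *
import json
c=json.load(open("w10.json"))
# back end of plate and catch tip expected pixels (fin centre at TCP xy at release)
t=np.array([.5986,.2168]);d=np.array([.1144,.9934]);n=np.array([.9934,-.1144])
for nm,a,b,z in [("fin front top",.017,0,.2125),("fin back top",-.017,0,.2125),("plate rear",-.022,.012,.1525),("tip down",-.0255,.012,.1495)]:
    print(nm,proj("wrist",[*(t+a*d+b*n),z],c))
im=cv2.cvtColor(cv2.imread("pics/wrist10.png"),cv2.COLOR_BGR2GRAY)
print(im[90:145,340].tolist()); a=cv2.cvtColor(cv2.imread("pics/w6.png"),cv2.COLOR_BGR2GRAY);print(a[130:220,355].tolist())
```

```text
fin front top [323.93013736  27.21999045]
fin back top [323.91459922  81.60827241]
plate rear [337.21662546  98.54677204]
tip down [337.03570592 103.09713132]
[141, 139, 140, 138, 143, 141, 116, 78, 71, 73, 63, 72, 84, 84, 89, 71, 47, 45, 56, 58, 55, 57, 61, 54, 55, 54, 53, 54, 60, 59, 57, 59, 58, 54, 54, 55, 56, 58, 60, 58, 55, 58, 59, 61, 56, 50, 34, 32, 64, 83, 83, 91, 122, 144, 142]
[143, 143, 143, 143, 146, 146, 145, 119, 86, 87, 81, 85, 85, 83, 87, 85, 83, 85, 88, 86, 84, 71, 45, 45, 62, 65, 61, 63, 59, 57, 57, 61, 57, 61, 60, 63, 59, 58, 57, 54, 55, 57, 57, 63, 62, 62, 61, 59, 61, 61, 60, 58, 62, 62, 62, 60, 63, 61, 60, 61, 60, 65, 62, 59, 56, 60, 62, 61, 59, 59, 62, 64, 62, 66, 60, 60, 58, 47, 44, 35, 34, 66, 82, 85, 84, 81, 82, 111, 134, 143]
```

Run:
```python
from h import *
import json
d=np.array([.1144,.9934]);o=np.array([.5739,.0055])
for f,u,rows in [("w6.json",355,(137,152,210)),("w10.json",340,(96,105.5,136))]:
    c=json.load(open(f))
    for r,nm,z in zip(rows,("win end","tip","pivot"),(.1605,.1495,.162)):
        print(f,nm,[(round(zz,4),round(float((onz("wrist",(u,r),zz,c)[:2]-o)@d),4)) for zz in (z,z+.004)])
```

```text
w6.json win end [(0.1605, 0.1916), (0.1645, 0.1916)]
w6.json tip [(0.1495, 0.1846), (0.1535, 0.1847)]
w6.json pivot [(0.162, 0.1583), (0.166, 0.1592)]
w10.json win end [(0.1605, 0.192), (0.1645, 0.1915)]
w10.json tip [(0.1495, 0.1852), (0.1535, 0.1849)]
w10.json pivot [(0.162, 0.1588), (0.166, 0.1587)]
```

```bash
python3 -c "
from workcell import *
print(hand_in())"
```

```text
the job is handed in; nothing more can be done
None
```

The basket is hanging on the rail behind the catch, and I handed the job in at about 33 s of the 69 s allowed. No verdict was reported.

**What I did**
- I took the hanger farthest to the robot's left, gripped it by its fin, and brought its stem into the floor slot from the open end of the rail.
- I lowered it until it touched the floor. That puts the floor at about 146.5 mm, against 150 mm nominal, with about 10 N at touch-down.
- I slid it in at 20–30 mm/s (5 mm/s at the end) until it met the end stop with about 5 N, then eased off about 1 mm on the command, opened the fingers and retracted upward.

**Last checks**
- **Basket:** the pictures show it upright and free of the gripper.
- **Catch:** its tip appears at the same rail position as before the plate passed. The plate's square end works out to about 5–6 mm past the tip, where I expected a few millimetres.
- **Bystanders:** I came in contact with none of them. The bin looks unmoved in the last views; I did not check the beaker and dental model again at the end.

**What is less certain**
- The camera cannot see the catch angle well. That it is down rests mainly on the plate's position, and on the vertical force falling back from about -4.2 to -1.5 N as the plate cleared the tip.
- I never saw a clear push force while the plate passed under the catch, so its lifting was not directly measured.

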